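# Slide the engraver's tray over the gap to the inspection shelf

### The job

Stand the brass-footed seal upright in the empty front compartment of the green tray, and only then slide the tray by its black handle across the gap onto the grey inspection shelf, under the light bar, until it sits squarely against the brass end stop. Keep the tray sliding level all the way: do not lift it or let it sag or tip into the gap, where nothing but your hold on the handle keeps its nose up. Do not bump the light bar, and leave the other things on the bench where they are.

Things in the scene. Friction and masses are not known exactly. Their poses are not given: they have to be found in the camera images.
- seal_mid (a point): Centre, half-way up, of a loose hand seal standing upright on the bench: a round brass foot 36 mm across and 12 mm high, on it a round dark wooden handle 22 mm across, 70 mm high in all (this point is 35 mm above its underside). About 0.2 kg, heavy at the foot. Its z axis points up along the handle.
- tray_mid (a point): Centre of the underside of a loose green tray on the ledge (all in mm): 110 wide (x), 160 long (y), 20 high; floor 5, walls 5 thick; 0.3 kg. +y points to the gap. A cross wall 18 high at y=+8 divides it: free front compartment y=+10 to +75, 100 wide; loose brass discs ride in the rear one. Loaded, it balances 70 mm behind its nose, less than the gap: left free it tips in.
- tray_handle (a point): Grasp point of the tray's black handle (mm): straight bar 24 wide (x), 12 thick, 60 long, rising from the rear wall and leaning 35 deg back (towards -y). Point on its centre line, 38 from its lower end, 22 from its top; at tray x=0, y=-100, z=+45. Tray axes. Grip it across its width with the tool leaning back along the bar.
- ledge: Fixed wooden platform where the tray starts; origin on the bench under its centre; sizes in mm: top 50 up, 150 wide (x), 250 long (y). +y points to the gap, which begins at y=+125. A flat steel pan 12 high lies in the gap.
- shelf: Fixed grey shelf beyond the gap, parallel to the ledge and in line with it, same axes; origin on the bench under its centre; sizes in mm: top 50 up, level with the ledge, 150 wide (x), 190 long (y). The gap is 80 to 95 mm wide. Near edge at y=-95 has a lead-in slope 10 long, 4 deep. Brass end stop 14 high, its face at y=+85.
- home (a point): Point on the top of the shelf where the tray's underside centre lies when the tray stands square against the end stop; axes as the shelf.
- lamp: Fixed light bar across the shelf on one post beyond its +x side; origin and axes are the shelf's. The bar covers (mm) y=-70 to -30, x=-85 to +115; underside 145, top 175 mm above the bench. With the tray home the handle's grasp point is 25 mm short of the bar and 50 mm below its underside: an upright gripper would strike it.
- jar: Bystander: loose blue jar with a white lid, 44 mm across, 50 mm high; origin under its centre.
- hammer: Bystander: loose hammer about 240 mm long lying on the bench.
- graver: Bystander: loose graver, 125 mm long, with a round wooden handle, lying on the bench.
- loupe: Bystander: loose black eyeglass ring, 34 mm across, 25 mm high; origin under its centre.
- mandrel: Bystander: loose steel taper, 100 mm high, 40 mm across the foot, standing; origin under its centre.
Things that resemble listed ones, but are neither listed nor needed, are in the scene too. Leave any red or white look-alike of the part that bears tray_mid alone.

How it is judged:
On the way, in this order (a step that is already met when the one before it is completed fails the run):
1. the seal stands upright in the tray's front compartment, let go, the tray still on the ledge (x of seal_mid in the frame of tray_mid between -0.045 and 0.045 m and y of seal_mid in the frame of tray_mid between 0.012 and 0.078 m and z of seal_mid in the frame of tray_mid between 0.034 and 0.046 m and angle between seal_mid's own z axis and vertical below 0.2 rad and contact force between seal and the fingers below 0.1 N and linear speed of seal below 0.03 m/s and y of tray_mid in the frame of ledge below 0.06 m), for 0.2 s.
2. the tray stands on the shelf against the end stop with the seal still upright in it (y of tray_mid in the frame of home above -0.008 m and x of tray_mid in the frame of home between -0.02 and 0.02 m and z of tray_mid in the frame of home between -0.004 and 0.004 m and angle between the x axis of tray_mid and the x axis of home, either way round below 0.1 rad and angle between tray_mid's own z axis and vertical below 0.04 rad and x of seal_mid in the frame of tray_mid between -0.045 and 0.045 m and y of seal_mid in the frame of tray_mid between 0.012 and 0.078 m and z of seal_mid in the frame of tray_mid between 0.034 and 0.046 m and angle between seal_mid's own z axis and vertical below 0.2 rad), for 0.2 s.
At the end, for the whole second after the job is handed in: The tray lies flat on the shelf (within 4 mm of its top, under 0.04 rad of tilt), within 8 mm of the end stop, within 20 mm of the shelf's centre line and 0.1 rad of square; the seal stands upright (under 0.2 rad) on the floor of its front compartment; both at rest (all of step 2 and linear speed of each of tray, seal below 0.01 m/s); the robot touches nothing.
It fails at once if the tray sags or tips by more than 0.1 rad (angle between tray_mid's own z axis and vertical above 0.1 rad).
It fails at once if the tray is lifted more than 15 mm off the surfaces (height (world z) of tray_mid above 0.065 m).
It fails at once if the tray drops more than 8 mm into the gap (height (world z) of tray_mid below 0.042 m).
It fails at once if the light bar is bumped (over 3 N) (contact force between lamp and the arm above 3 N or contact force between lamp and the fingers above 3 N or contact force between lamp and seal above 3 N).
It fails at once if a bystander is moved more than 20 mm (distance of any of jar, hammer, graver, loupe, mandrel from where it was at the start of the episode above 0.02 m).
It also fails if it takes over 61 s, if anything falls off the work surface, if the arm or the gripper's body presses on something with over 40 N, if the wrist force passes 120 N, or if a joint passes its speed limit or range.

### The arm

A 6-joint arm with a two-finger parallel gripper is mounted at the origin on the work surface. World frame = base frame: x ahead of the robot, y to its left, z up, the work surface at z = 0. Lengths are in m, angles in rad, forces in N, time in s.
With the tool pointing down it reaches from about 0.25 to 0.775 m from the base axis. Payload 4 kg.
Tool frame: the origin (TCP) lies at the very end of the fingers, on their centre line; the grasp point (between the pads) lies 19 mm behind it; z points along the fingers, y is the direction in which the jaws open and shut (so a half turn about z gives the same grasp; the last joint's range is limited). The gripper opens to 94 mm and grips with 3 to 60 N. Pads are 16 mm wide; open, the fingers measure 119 mm over their backs; the gripper's body (75 mm by 177 mm) begins 78 mm behind the grasp point.
Start: joints at [1.136, 0.087, 1.371, -0, 1.684, -0.103], TCP at [0.179, 0.52, 0.206] pointing down, gripper open.
Joint ranges: [-3.1, 3.1], [-0.76, 2.03], [0.27, 2.55], [-1.08, 4.22], [0.17, 2.65], [-2.57, 2.57]. Speed limits (rad/s): [2.79, 2.79, 3.14, 3.14, 3.14, 3.14].

### API

Orientations are given as [roll, pitch, yaw] about the fixed x, y, z axes, in that order (R = Rz(yaw) Ry(pitch) Rx(roll)).
In Python, from bench import robot, cams, models gives the robot as it stands.
- The arm moves only by the tool step_arm, never from a script. Its argument "series" is a list of rows, each a list of 5 numbers: the gripper command: -1 is shut, 1 is fully open, values between are in proportion, then the shift along the tool's x, y, z in mm, then the turn about the tool's z in degrees. A call has 1 to 20 rows; each row is the pose to reach, as a shift and turn from the pose commanded when the call began, along the tool's axes at that moment; what a row does not reach only later rows make up. A row lasts 1/8 s, in which the tool goes at most 62.5 mm and 10.7 degrees, less where a joint would pass 70% of its speed; a pose out of reach is approached as far as the arm can. A call with a gripper value outside its range is refused whole. The fingers move at their own pace and stop on an object; the grip force is fixed at half the most. Time passes only in rows, so rows that repeat a pose let the fingers close. It gives the time, the measured TCP pose, the force and the opening at its end, in the units of the state.
- robot.get_obs(): the state, without advancing time (a new reading comes with each control period).
- cams.snapshot(name): name is "scene" or "top" or "wrist"; returns a dict with "pixels" (400x640x3 uint8, red, green, blue), "fov_y" (degrees; the focal length in pixels is half the picture's height over the tangent of half this angle, whatever the lens; pixels are square), "cx", "cy" (the principal point, pixels), "R" (3x3) and "t" (3): a world point X has camera coordinates R X + t. Camera axes: x right, y down, z forward; pixel columns grow to the right and rows downward; lengths in m; the calibration is good to about 2 mm. A picture is of the moment at which its call begins. There is no depth.
- robot.close_job(): hands the job in, once; it reports no verdict.
Trained networks look in a picture, given as the dict that the camera call returned (one of the last four; its "shot" number tells which), for a name from the list of things; names that differ only in an ending like _2 or _b are one class to them, and where a whole thing is asked for, a point or a joint stands for the part that bears it (a point fixed in the world has none). Each returns a list of dicts, best first, with "p" (0 to 1); they miss things now and then, are a little off and sometimes report something else, mostly with a low value. They report only what shows in the picture. A call takes as long as a camera call. They do not tell look-alikes from the thing itself.
- models.find_in(picture, label): "position" ([x, y, z] in m, in world coordinates, good to about 4 mm: the middle of the surface that is visible of it).
- models.pinpoint(picture, label): "position" ([x, y, z] in m, in world coordinates, good to about 4 mm: a listed point, or the origin of a listed thing).
The state is a dict: "time": time; "joint_positions": joint angles; "qvel": joint speeds; "joint_torque": joint torques, N m; "tool_pos": TCP position; "ee_rot": TCP orientation; "wrist_force": force on the tool from outside, world axes, zero at the start; "wrist_torque": the same for the moment, N m; "width": finger opening in m.
Only numpy, scipy, OpenCV 4.12 (cv2) and the standard library are available. Lean on these libraries where they do the work, as an engineer would, in place of code of your own. Each camera call takes 0.05 s, during which the arm holds its last target. There are 200 camera calls.

## Working session

There is one attempt and no reset: what is moved stays moved. The work goes in short steps, Python scripts to look and compute and a tool call to move; the robot and the scene stay as the last step left them, time stands still between calls to the robot, and variables do not carry over. Pictures are saved under pics/ and viewed, about 8 in all and at most 12, crops included, and the job is handed in when it is done.

Besides the shell and the picture viewer there is one more tool, called by a JSON object that holds its "op" and its "data". step_arm: Moves the arm, as the interface text tells. Its arguments: {"type":"object","properties":{"series":{"type":"array","items":{"type":"array","items":{"type":"number"}}}},"required":["series"]}

```bash
mkdir -p pics; ls; cat > h.py <<'E'
import numpy as np, cv2
from bench import robot, cams, models
from scipy.spatial.transform import Rotation as Ro
def proj(s,X):
    f=200/np.tan(np.radians(s["fov_y"])/2); c=np.array(s["R"])@np.array(X)+np.array(s["t"])
    return np.round([s["cx"]+f*c[0]/c[2], s["cy"]+f*c[1]/c[2]],1)
def ray(s,u,v,z):
    f=200/np.tan(np.radians(s["fov_y"])/2); R=np.array(s["R"]); o=-R.T@np.array(s["t"])
    d=R.T@np.array([(u-s["cx"])/f,(v-s["cy"])/f,1]); return np.round(o+d*(z-o[2])/d[2],4)
def save(s,n,crop=None,k=1):
    im=s["pixels"][:,:,::-1]
    if crop: a,b,c,d=crop; im=im[b:d,a:c]
    cv2.imwrite("pics/"+n,cv2.resize(im,None,fx=k,fy=k,interpolation=cv2.INTER_CUBIC))
def toolR(): return Ro.from_euler("xyz",robot.get_obs()["ee_rot"]).as_matrix()
E
python3 - <<'E'
from h import *
o=robot.get_obs();print({k:np.round(v,3) for k,v in o.items()})
a=cams.snapshot("scene");b=cams.snapshot("top")
im=np.vstack([a["pixels"],b["pixels"]])[:,:,::-1];cv2.imwrite("pics/a.png",cv2.resize(im,None,fx=.75,fy=.75))
for n,s in(("scene",a),("top",b)):
  for l in["seal_mid","tray_mid","tray_handle","ledge","shelf","home","lamp","jar","hammer","graver","loupe","mandrel"]:
    for r in models.pinpoint(s,l)[:4]:
        if r["p"]>.15: print(n,l,np.round(r["position"],3),round(r["p"],2),proj(s,r["position"]))
E
```

```text
pics
{'time': np.float64(0.0), 'joint_positions': array([ 1.136,  0.088,  1.372, -0.   ,  1.684, -0.103]), 'qvel': array([ 0.001, -0.   ,  0.002, -0.002, -0.001, -0.003]), 'joint_torque': array([ 0.0000e+00, -3.4017e+01, -3.0243e+01,  7.2000e-02,  3.3000e-02,
       -0.0000e+00]), 'tool_pos': array([0.179, 0.52 , 0.204]), 'ee_rot': array([-3.139, -0.   ,  2.81 ]), 'wrist_force': array([0.055, 0.672, 0.306]), 'wrist_torque': array([0.049, 0.011, 0.016]), 'width': np.float64(0.094)}
scene seal_mid [ 0.445 -0.125  0.035] 0.44 [253.3 212.3]
scene tray_mid [ 0.293 -0.263  0.   ] 0.96 [189.7 211.3]
scene tray_mid [ 0.589 -0.127  0.048] 0.7 [275.7 237.5]
scene tray_mid [0.353 0.348 0.001] 0.57 [371.1 163. ]
scene tray_handle [ 0.601 -0.227  0.092] 0.82 [237.  240.2]
scene tray_handle [ 0.359 -0.344  0.043] 0.79 [163.2 220.3]
scene tray_handle [0.252 0.343 0.045] 0.64 [353.2 140.7]
scene ledge [ 0.584 -0.158  0.001] 0.87 [265.  255.3]
scene shelf [ 0.559  0.147 -0.002] 0.73 [358.8 212.1]
scene shelf [ 0.78  -0.173  0.005] 0.63 [297.5 309. ]
scene home [0.56  0.151 0.046] 0.79 [360.5 198. ]
s
[... 571 characters left out ...]
 275.1]
top tray_mid [ 0.589 -0.13   0.047] 0.78 [373.4 176.6]
top tray_mid [ 0.432  0.192 -0.002] 0.49 [266.5 233.1]
top tray_handle [ 0.359 -0.34   0.048] 0.86 [450.2 254. ]
top tray_handle [ 0.602 -0.226  0.094] 0.69 [409.3 168.2]
top tray_handle [0.244 0.34  0.045] 0.59 [211.8 299.8]
top ledge [ 0.585 -0.157  0.003] 0.81 [380.7 180.7]
top shelf [ 0.554  0.147 -0.003] 0.71 [281.2 192.9]
top home [0.559 0.15  0.051] 0.85 [278.6 188.2]
top jar [ 0.43   0.191 -0.002] 0.56 [266.7 233.9]
top hammer [ 0.778 -0.176 -0.003] 0.8 [384.  120.6]
top graver [ 0.592 -0.429  0.001] 0.44 [469.6 176.9]
top loupe [ 0.46  -0.359 -0.007] 0.54 [448.7 220.8]
top mandrel [ 0.564  0.454 -0.002] 0.7 [180.5 191.5]
```

View pics/a.png

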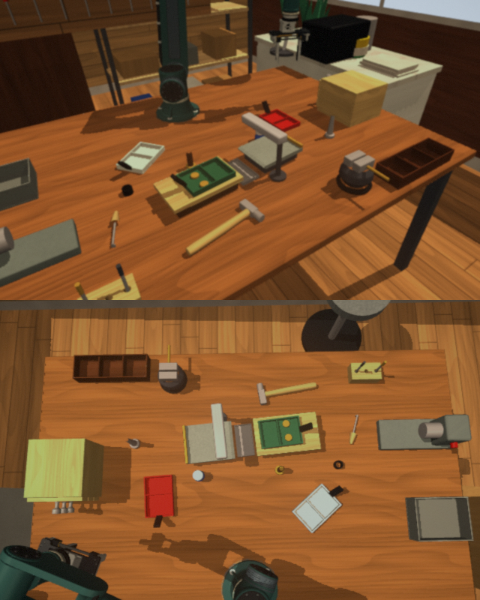

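Three trays show. In the top view they are green at (373,177), red at (213,261) and white at (422,275). The green one is meant: it stands on the ledge in line with the gap and the shelf. I move above the seal first and confirm with a close look there.

{"op": "step_arm", "data": {"series": [[1,-464,-526,0,-24],[1,-464,-526,0,-24],[1,-464,-526,0,-24],[1,-464,-526,0,-24],[1,-464,-526,0,-24],[1,-464,-526,0,-24],[1,-464,-526,0,-24],[1,-464,-526,0,-24],[1,-464,-526,0,-24],[1,-464,-526,0,-24],[1,-464,-526,0,-24],[1,-464,-526,0,-24],[1,-464,-526,0,-24],[1,-464,-526,0,-24],[1,-464,-526,0,-24],[1,-464,-526,0,-24]]}}

```text
time: 3.3
tool_pos: [0.4464, -0.1274, 0.2058]
ee_rot: [-3.141, 0.001, -3.053]
wrist_force: [-0.5, 0.1, 0.5]
width: 0.0942
```

```bash
python3 - <<'E'
from h import *
o=robot.get_obs();print(np.round(o["tool_pos"],4),np.round(o["ee_rot"],3),np.round(o["joint_positions"],2),o["time"])
w=cams.snapshot("wrist");t=cams.snapshot("top")
a=w["pixels"];b=cv2.resize(t["pixels"][140:250,240:440],(640,352),interpolation=cv2.INTER_CUBIC)
cv2.imwrite("pics/b.png",cv2.resize(np.vstack([a,b])[:,:,::-1],None,fx=.79,fy=.79))
for n,s in(("w",w),("t",t)):
  for l in["seal_mid","tray_mid","tray_handle","home","ledge","shelf"]:
    for r in models.pinpoint(s,l)[:3]:
        if r["p"]>.2: print(n,l,np.round(r["position"],4),round(r["p"],2),proj(s,r["position"]))
np.savez("w1.npz",**{k:w[k] for k in("pixels","fov_y","cx","cy","R","t")})
E
```

```text
[ 0.4464 -0.1274  0.2058] [-3.141e+00  1.000e-03 -3.053e+00] [-0.4  -0.11  1.56  0.    1.69 -2.06] 3.3
w seal_mid [ 0.4464 -0.1263  0.0386] 0.57 [322.9 191.1]
w seal_mid [ 0.588  -0.1301  0.05  ] 0.31 [309.7 304.1]
w tray_mid [ 0.2975 -0.2618 -0.0019] 0.92 [219.   50.2]
w tray_mid [ 0.588  -0.13    0.0506] 0.72 [309.7 304.3]
w tray_handle [ 0.5967 -0.2283  0.0983] 0.58 [217.4 328.8]
w tray_handle [ 0.3638 -0.3448  0.0423] 0.55 [127.7  99.1]
t tray_mid [0.3549 0.3521 0.0017] 0.95 [212.3 260.2]
t tray_mid [ 0.2993 -0.2681  0.003 ] 0.78 [422.4 275.3]
t tray_mid [ 0.5893 -0.1301  0.047 ] 0.57 [373.6 176.6]
t tray_handle [ 0.3591 -0.3425  0.0435] 0.91 [450.5 254.1]
t tray_handle [ 0.5999 -0.2281  0.0959] 0.55 [410.1 168.8]
t tray_handle [0.2457 0.3396 0.0427] 0.55 [212.2 299. ]
t home [0.5565 0.1532 0.0491] 0.84 [277.4 189.3]
t home [ 0.555   0.1459 -0.001 ] 0.29 [281.5 192.5]
t shelf [5.540e-01 1.475e-01 5.000e-04] 0.63 [281.  192.8]
```

View pics/b.png

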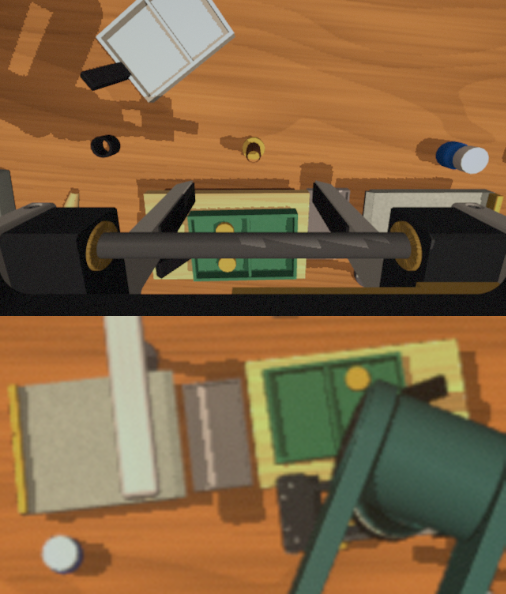

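The wrist view shows the seal at (321,190), with brass foot and dark handle. The green tray is at (310,305) on the pale ledge: discs in the rear, and the empty front half towards the gap and shelf. That confirms the choice, so I grasp the seal.

{"op": "step_arm", "data": {"series": [[1,0,1,45,0],[1,0,1,90,0],[1,0,1,130,0],[1,0,1,160,0],[1,0,1,181,0],[1,0,1,181,0],[-1,0,1,181,0],[-1,0,1,181,0],[-1,0,1,181,0],[-1,0,1,181,0],[-1,0,1,181,0],[-1,0,1,181,0],[-1,0,1,160,0],[-1,0,1,120,0],[-1,0,1,80,0],[-1,0,1,60,0],[-1,0,1,50,0],[-1,0,1,50,0]]}}

```text
time: 6.25
tool_pos: [0.4466, -0.1275, 0.1556]
ee_rot: [-3.141, 0.0, -3.055]
wrist_force: [0.6, 0.0, -0.4]
width: 0.0003
```

```bash
python3 - <<'E'
from h import *
o=robot.get_obs();print(np.round(o["tool_pos"],4),np.round(o["ee_rot"],3),o["width"],o["time"])
w=cams.snapshot("wrist");s=cams.snapshot("scene")
a=w["pixels"];b=cv2.resize(s["pixels"][130:290,190:446],(640,400),interpolation=cv2.INTER_CUBIC)
cv2.imwrite("pics/c.png",cv2.resize(np.vstack([a,b])[:,:,::-1],None,fx=.75,fy=.75))
for n,q in(("w",w),("s",s)):
  for l in["seal_mid","tray_mid","tray_handle","home","ledge","shelf","lamp"]:
    for r in models.pinpoint(q,l)[:3]:
        if r["p"]>.2 and (r["position"][0]>.42): print(n,l,np.round(r["position"],4),round(r["p"],2),proj(q,r["position"]))
E
```

```text
[ 0.4466 -0.1275  0.1556] [-3.141  0.    -3.055] 0.000277183468544998 6.25
w seal_mid [ 0.447  -0.1309  0.0407] 0.75 [318.7 201.3]
w seal_mid [ 0.5895 -0.1301  0.05  ] 0.25 [308.2 331.1]
w tray_mid [ 0.5875 -0.1307  0.0521] 0.83 [307.7 330.7]
w tray_mid [ 0.43    0.1949 -0.0009] 0.41 [604.6 202.6]
w tray_handle [ 0.5976 -0.2291  0.0964] 0.98 [199.6 362.7]
w shelf [5.576e-01 1.518e-01 4.000e-04] 0.85 [539.5 300.1]
s seal_mid [ 0.4462 -0.127   0.0365] 0.75 [252.8 212.3]
s tray_mid [ 0.5875 -0.128   0.0489] 0.67 [275.  236.8]
s tray_handle [ 0.6002 -0.2259  0.0912] 0.82 [237.2 240.3]
s home [0.5594 0.1534 0.0482] 0.56 [361.3 196.9]
s ledge [ 0.5862 -0.1551  0.0022] 0.6 [266.5 254.8]
s shelf [ 0.5562  0.15   -0.002 ] 0.9 [359.  211.3]
s lamp [ 0.5603  0.1495 -0.0021] 0.87 [359.7 212.1]
```

The gripper shut on nothing, so the fingers probably hadn't closed before the lift. I check the picture.

View pics/c.png

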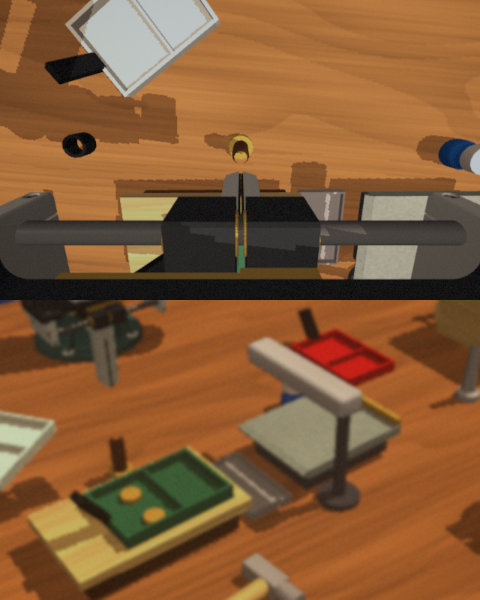

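```bash
python3 - <<'E'
from h import *
w=cams.snapshot("wrist")
print(proj(w,robot.get_obs()["tool_pos"]),[proj(w,[.4466,-.1275,z]) for z in(.0,.012,.07)])
h=cv2.cvtColor(w["pixels"],cv2.COLOR_RGB2HSV)[160:225,280:360]
m=((h[...,0]>19)&(h[...,0]<32)&(h[...,1]>140)&(h[...,2]>110)).astype(np.uint8)
n,l,st,c=cv2.connectedComponentsWithStats(m);i=1+st[1:,4].argmax();x,y,ww,hh,_=st[i];print(st[i])
u,v=280+x+ww/2,160+y+hh/2;print(u,v,ray(w,u,v,.008))
save(w,"d.png",(260,150,380,270),4)
E
```

```text
[322.7 242.3] [array([321.9, 193.2]), array([321.9, 195.4]), array([322.1, 208.6])]
[ 28  20  29  27 260]
322.5 193.5 [ 0.4453 -0.127   0.008 ]
```

View pics/d.png

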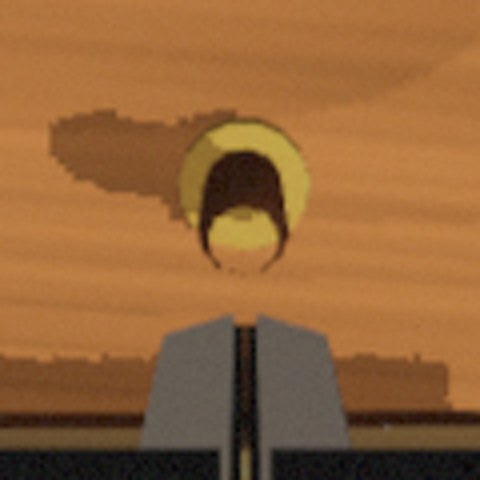

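The seal stands untouched at (0.4455, -0.127), and my pose was right. Only the closing time was too short, so I try again with more of it.

{"op": "step_arm", "data": {"series": [[1,1,0,0,0],[1,1,0,0,0],[1,1,0,0,0],[1,1,0,0,0],[1,1,0,0,0],[1,1,0,0,0],[1,1,0,40,0],[1,1,0,80,0],[1,1,0,115,0],[1,1,0,131,0],[-1,1,0,131,0],[-1,1,0,131,0],[-1,1,0,131,0],[-1,1,0,131,0],[-1,1,0,131,0],[-1,1,0,131,0],[-1,1,0,131,0],[-1,1,0,131,0]]}}

```text
time: 9.35
tool_pos: [0.4454, -0.1276, 0.0244]
ee_rot: [-3.141, -0.0, -3.054]
wrist_force: [0.1, -0.3, -0.8]
width: 0.0215
```

{"op": "step_arm", "data": {"series": [[-1,0,0,-40,0],[-1,0,0,-85,0],[-1,0,0,-130,0],[-1,-30,6,-130,0],[-1,-70,14,-130,0],[-1,-110,22,-130,0],[-1,-135,27,-130,0],[-1,-142,27,-130,0],[-1,-142,27,-130,0],[-1,-142,27,-130,0]]}}

```text
time: 10.6
tool_pos: [0.5836, -0.0886, 0.1543]
ee_rot: [3.141, -0.001, -3.055]
wrist_force: [-1.1, 0.2, -2.6]
width: 0.0213
```

```bash
python3 - <<'E'
from h import *
o=robot.get_obs();print(np.round(o["tool_pos"],4),o["ee_rot"],o["width"],o["time"])
w=cams.snapshot("wrist");s=cams.snapshot("scene")
a=w["pixels"];b=cv2.resize(s["pixels"][130:290,190:446],(640,400),interpolation=cv2.INTER_CUBIC)
cv2.imwrite("pics/e.png",cv2.resize(np.vstack([a,b])[:,:,::-1],None,fx=.75,fy=.75))
c=np.array([.5885,-.1295]);ya=np.array([-.09,.996]);xa=np.array([.996,.09])
for x,y in((-50,10),(50,10),(50,75),(-50,75)): print(proj(w,[*(c+x/1e3*xa+y/1e3*ya),.07]),proj(s,[*(c+x/1e3*xa+y/1e3*ya),.07]))
E
```

```text
[ 0.5836 -0.0886  0.1543] [ 3.14143975e+00 -1.00087926e-03 -3.05516032e+00] 0.02126152357723622 10.6
[285.9 154.3] [267.1 219.2]
[289.3 261.7] [288.7 239.4]
[358.3 261.4] [311.2 228.9]
[361.2 153.9] [288.8 209.9]
```

View pics/e.png

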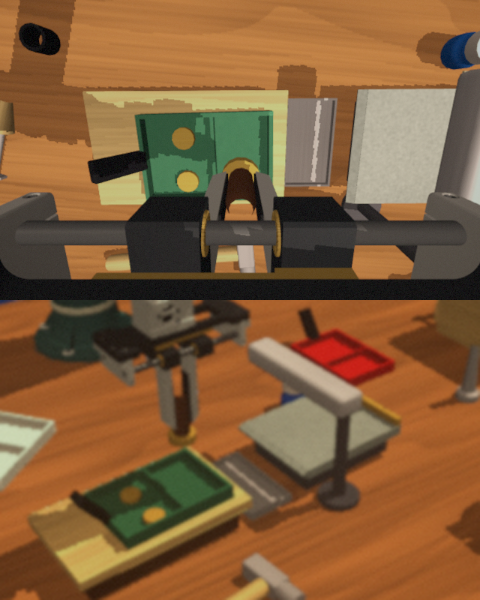

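The seal is held upright, and the predicted compartment corners agree with the image (214–271, 115 in the shrunk picture). I lower it and let go.

{"op": "step_arm", "data": {"series": [[-1,0,0,30,0],[-1,0,0,55,0],[-1,0,0,68,0],[-1,0,0,73,0],[-1,0,0,74,0],[-1,0,0,74,0],[-0.2,0,0,74,0],[-0.2,0,0,74,0],[-0.2,0,0,74,0],[-0.2,0,0,74,0],[-0.2,0,0,74,0],[-0.2,0,0,60,0],[-0.2,0,0,25,0],[0.5,0,0,-15,0],[0.5,0,0,-50,0],[0.5,0,0,-50,0]]}}

```text
time: 12.7
tool_pos: [0.5866, -0.0888, 0.2098]
ee_rot: [-3.139, 0.009, -3.054]
wrist_force: [0.4, 1.0, 0.1]
width: 0.0637
```

```bash
python3 - <<'E'
from h import *
o=robot.get_obs();print(np.round(o["tool_pos"],4),o["ee_rot"],o["width"],o["time"])
w=cams.snapshot("wrist")
for l in["seal_mid","tray_mid","tray_handle","shelf","home","ledge"]:
  for r in models.pinpoint(w,l)[:3]:
    if r["p"]>.2 and r["position"][0]>.42: print(l,np.round(r["position"],4),round(r["p"],2),proj(w,r["position"]))
save(w,"f.png")
E
```

```text
[ 0.5866 -0.0888  0.2098] [-3.13858065  0.00893962 -3.05443128] 0.06365835452754028 12.7
seal_mid [ 0.5852 -0.0881  0.0927] 0.89 [323.2 198.4]
tray_mid [ 0.5889 -0.1294  0.0506] 0.64 [286.7 190.2]
shelf [0.559  0.1524 0.0025] 0.8 [510.8 178.7]
home [0.5502 0.1515 0.0481] 0.68 [536.3 177.5]
```

View pics/f.png

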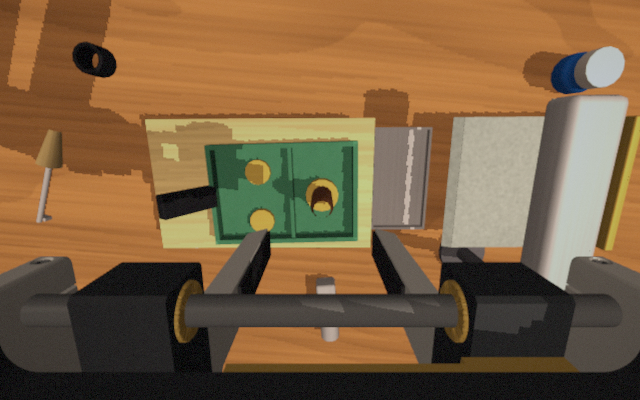

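Wrist view: the seal stands upright at (322,197) in the front compartment, and the tray spans x 207–357, y 142–242. Next I work out the axes from the edges.

```bash
python3 - <<'E'
from h import *
w=cams.snapshot("wrist")
for n,u,v,z in(("ledge rearL",146,119,.05),("ledge frontL",375,118,.05),("ledge frontR",373,247,.05),("ledge rearR",163,247,.05),("shelf nearL",453,117,.046),("shelf nearR",444,247,.046),("stopL",623,117,.064),("stopR",597,247,.064),("tray rearL",207,144,.07),("tray noseL",357,141,.07),("tray noseR",357,242,.07),("tray rearR",217,244,.07),("handle top",162,205,.115),("handle base",215,195,.065)): print(n,ray(w,u,v,z))
E
```

```text
ledge rearL [ 0.5192 -0.2806  0.05  ]
ledge frontL [ 0.4973 -0.0392  0.05  ]
ledge frontR [ 0.6417 -0.0229  0.05  ]
ledge rearR [ 0.6629 -0.2679  0.05  ]
shelf nearL [0.4888 0.0446 0.046 ]
shelf nearR [0.636  0.0618 0.046 ]
stopL [0.4755 0.2087 0.064 ]
stopR [0.6149 0.2245 0.064 ]
tray rearL [ 0.5383 -0.209   0.07  ]
tray noseL [ 0.5223 -0.0578  0.07  ]
tray noseR [ 0.6299 -0.0455  0.07  ]
tray rearR [ 0.6455 -0.1983  0.07  ]
handle top [ 0.5934 -0.2335  0.115 ]
handle base [ 0.5918 -0.2024  0.065 ]
```

{"op": "step_arm", "data": {"series": [[1,0,-20,0,10],[1,0,-45,0,20],[1,0,-70,0,30],[1,0,-95,0,40],[1,0,-120,0,50],[1,0,-146,0,60],[1,0,-146,0,70],[1,0,-146,0,80],[1,0,-146,0,89.3],[1,0,-146,30,89.3],[1,0,-146,60,89.3],[1,0,-146,60,89.3]]}}

```text
time: 14.6
tool_pos: [0.5952, -0.2327, 0.1403]
ee_rot: [-3.135, -0.004, 1.67]
wrist_force: [-0.1, -0.2, 0.4]
width: 0.0936
```

```bash
python3 - <<'E'
from h import *
o=robot.get_obs();print(np.round(o["tool_pos"],4),o["ee_rot"],np.round(o["joint_positions"],2),o["width"],o["time"])
w=cams.snapshot("wrist");s=cams.snapshot("scene")
for n,q in(("w",w),("s",s)):
 for l in["tray_handle","tray_mid","seal_mid"]:
  for r in models.pinpoint(q,l)[:3]:
    if r["p"]>.2 and r["position"][0]>.42: print(n,l,np.round(r["position"],4),round(r["p"],2),proj(q,r["position"]))
c=np.array([.5885,-.1295])
for y,z in((-100,.095),(-113,.113),(-78,.064)):
  print([proj(w,[*(c+x/1e3*np.array([.995,.1])+y/1e3*np.array([-.1,.995])),z]) for x in(-12,12)])
b=cv2.resize(s["pixels"][130:290,190:446],(640,400),interpolation=cv2.INTER_CUBIC)
cv2.imwrite("pics/g.png",cv2.resize(np.vstack([w["pixels"],b])[:,:,::-1],None,fx=.75,fy=.75))
E
```

```text
[ 0.5952 -0.2327  0.1403] [-3.13480141 -0.00433279  1.67003946] [-0.46  0.31  1.24  0.    1.6  -0.56] 0.093590108125523 14.6
w tray_handle [ 0.5972 -0.2286  0.0965] 0.61 [323.6 216.6]
w tray_mid [ 0.5867 -0.1319  0.05  ] 0.93 [322.6  90.4]
w seal_mid [ 0.5876 -0.0871  0.0963] 0.71 [330.7   9. ]
s tray_handle [ 0.603  -0.2258  0.0936] 0.58 [237.6 240.1]
s tray_mid [ 0.5862 -0.1281  0.0484] 0.89 [274.8 236.7]
[array([309.7, 216.7]), array([340.8, 216.7])]
[array([308.9, 240.7]), array([342. , 240.7])]
[array([311. , 182.1]), array([339. , 182.1])]
```

View pics/g.png

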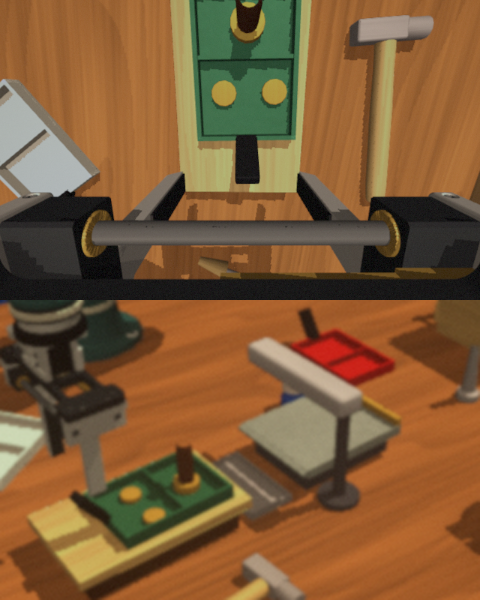

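The handle shows at wrist px (317–344,181) to (315–345,244), about 3.5 mm to +x of my prediction. I correct for that and grip high on the handle, with TCP z about 0.088, so the gripper body (bottom about 0.185) passes over the light bar's top (0.175).

{"op": "step_arm", "data": {"series": [[1,-3,7,0,0],[1,-3,7,20,0],[1,-3,7,40,0],[1,-3,7,52,0],[1,-3,7,52,0],[-1,-3,7,52,0],[-1,-3,7,52,0],[-1,-3,7,52,0],[-1,-3,7,52,0],[-1,-3,7,52,0],[-1,-3,7,52,0],[-1,-3,7,52,0],[-1,-3,7,52,0]]}}

```text
time: 16.62
tool_pos: [0.604, -0.2361, 0.0924]
ee_rot: [-3.14, -0.0, 1.671]
wrist_force: [-1.6, -0.3, 0.6]
width: 0.0236
```

```bash
python3 - <<'E'
from h import *
o=robot.get_obs();print(np.round(o["tool_pos"],4),o["ee_rot"],np.round(o["wrist_force"],2),np.round(o["wrist_torque"],3),o["width"],o["time"])
w=cams.snapshot("wrist");t=cams.snapshot("scene")
for n,q in(("w",w),("s",t)):
 for l in["tray_mid","seal_mid","tray_handle"]:
  for r in models.pinpoint(q,l)[:3]:
    if r["p"]>.2 and r["position"][0]>.42: print(n,l,np.round(r["position"],4),round(r["p"],2))
E
```

```text
[ 0.604  -0.2361  0.0924] [-3.14031342e+00 -1.78236223e-05  1.67052497e+00] [-1.64 -0.34  0.55] [-0.143  0.461  0.223] 0.023635395266970196 16.625
w tray_handle [ 0.5985 -0.2301  0.096 ] 0.96
s tray_mid [ 0.5878 -0.1299  0.0477] 0.92
s seal_mid [ 0.5889 -0.0862  0.0918] 0.68
s tray_handle [ 0.6045 -0.226   0.0916] 0.82
```

{"op": "step_arm", "data": {"series": [[-1,4,0,0,0],[-1,11,0,0,0],[-1,21,0,0,0],[-1,32,0,0,0],[-1,44,-1,0,0],[-1,56,-1,0,0],[-1,67,-1,0,0],[-1,76,-2,0,0],[-1,83,-2,0,0],[-1,87,-2,0,0],[-1,88,-2,0,0],[-1,88,-2,0,0]]}}

```text
time: 18.52
tool_pos: [0.5939, -0.1488, 0.0926]
ee_rot: [3.141, 0.0, 1.67]
wrist_force: [0.5, -2.9, 2.3]
width: 0.0236
```

```bash
python3 - <<'E'
from h import *
o=robot.get_obs();print(np.round(o["tool_pos"],4),o["ee_rot"],np.round(o["wrist_force"],2),np.round(o["wrist_torque"],3),o["width"],o["time"])
w=cams.snapshot("wrist");s=cams.snapshot("scene")
for n,q in(("w",w),("s",s)):
 for l in["tray_mid","seal_mid","tray_handle","shelf","home"]:
  for r in models.pinpoint(q,l)[:3]:
    if r["p"]>.2 and r["position"][0]>.42: print(n,l,np.round(r["position"],4),round(r["p"],2))
b=cv2.resize(s["pixels"][130:290,190:446],(640,400),interpolation=cv2.INTER_CUBIC)
cv2.imwrite("pics/i.png",cv2.resize(np.vstack([w["pixels"],b])[:,:,::-1],None,fx=.75,fy=.75))
E
```

```text
[ 0.5939 -0.1488  0.0926] [3.14124113e+00 4.44599693e-05 1.66988330e+00] [ 0.51 -2.94  2.26] [-0.702  0.242  0.073] 0.023563047472148796 18.525
w tray_mid [ 0.5804 -0.0414  0.0502] 0.88
w tray_handle [ 0.5873 -0.1408  0.0973] 0.68
s tray_mid [ 0.5793 -0.0402  0.048 ] 0.92
s tray_handle [ 0.5945 -0.1408  0.0924] 0.75
s shelf [5.579e-01 1.493e-01 4.000e-04] 0.7
s home [0.5621 0.1542 0.0466] 0.59
```

View pics/i.png

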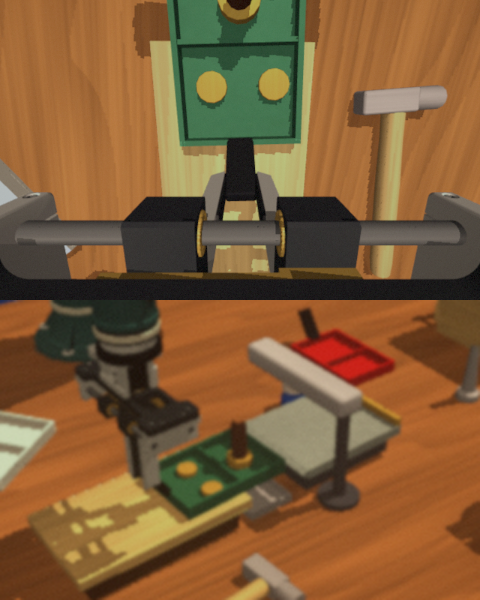

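The tray spans the gap level with the seal upright, and about 195 mm remain. I carry on, slowly over the shelf's lip.

{"op": "step_arm", "data": {"series": [[-1,4,0,0,0],[-1,9,0,0,0],[-1,14,0,0,0],[-1,20,0,0,0],[-1,27,0,0,0],[-1,35,0,0,0],[-1,44,-1,0,0],[-1,54,-1,0,0],[-1,65,-1,0,0],[-1,76,-1,0,0],[-1,87,-1,0,0],[-1,98,-2,0,0],[-1,109,-2,0,0],[-1,120,-2,0,0],[-1,130,-2,0,0],[-1,138,-2,0,0],[-1,143,-2,0,0],[-1,145,-2,0,0],[-1,145,-2,0,0]]}}

```text
time: 21.5
tool_pos: [0.5773, -0.0041, 0.0924]
ee_rot: [-3.141, -0.001, 1.67]
wrist_force: [-0.3, -1.5, 1.7]
width: 0.0238
```

```bash
python3 - <<'E'
from h import *
o=robot.get_obs();print(np.round(o["tool_pos"],4),o["ee_rot"],np.round(o["wrist_force"],2),np.round(o["wrist_torque"],3),o["width"],o["time"])
w=cams.snapshot("wrist");s=cams.snapshot("scene")
for n,q in(("w",w),("s",s)):
 for l in["tray_mid","seal_mid","tray_handle","shelf","home","lamp"]:
  for r in models.pinpoint(q,l)[:3]:
    if r["p"]>.2 and r["position"][0]>.42: print(n,l,np.round(r["position"],4),round(r["p"],2))
b=cv2.resize(s["pixels"][130:258,250:455],(640,400),interpolation=cv2.INTER_CUBIC)
cv2.imwrite("pics/j.png",cv2.resize(np.vstack([w["pixels"],b])[:,:,::-1],None,fx=.75,fy=.75))
E
```

```text
[ 0.5773 -0.0041  0.0924] [-3.14137520e+00 -9.90730575e-04  1.67021343e+00] [-0.34 -1.47  1.72] [-0.475  0.225  0.123] 0.02376369210632642 21.5
w tray_mid [0.5752 0.0027 0.0958] 0.59
w tray_mid [0.5613 0.1032 0.0504] 0.55
w tray_handle [0.5761 0.0021 0.0987] 0.8
s tray_mid [0.5646 0.101  0.0496] 0.93
s seal_mid [0.5601 0.1444 0.0919] 0.58
s tray_handle [0.5627 0.1033 0.0493] 0.6
s shelf [0.5599 0.148  0.0017] 0.89
s shelf [ 0.5625  0.4547 -0.003 ] 0.24
s home [ 0.5613  0.4564 -0.0026] 0.54
s lamp [0.5596 0.152  0.0009] 0.65
```

View pics/j.png

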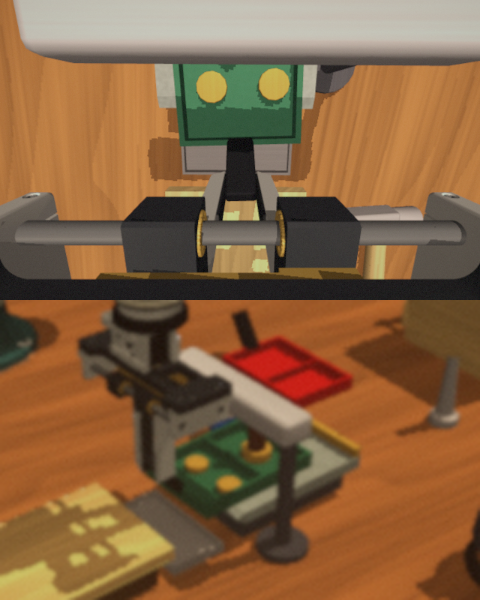

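The tray is now on the shelf, centred, with the seal under the bar. I check the wrist camera's position against the bar before the last 50 mm.

```bash
python3 - <<'E'
from h import *
w=cams.snapshot("wrist");R=toolR();p=-np.array(w["R"]).T@np.array(w["t"])
print("cam",p,"in tool",R.T@(p-robot.get_obs()["tool_pos"]))
s=cams.snapshot("scene");sh=np.array([.5575,.149]);xa=np.array([.995,.1]);ya=np.array([-.1,.995])
T=robot.get_obs()["tool_pos"]
P=lambda x,y,z:proj(s,[*(sh+x/1e3*xa+y/1e3*ya),z])
crop=lambda q:np.round((q-[250,130])*[640/205*.75,400/128*.75]+[0,300])
for z in(.145,.175): print(z,[crop(P(x,y,z)) for x,y in((-85,-70),(115,-70),(115,-30))])
G=lambda x,y,z:crop(proj(s,T+R@np.array([x,y,z])/1e3))
print("body",[G(x,y,-97) for x,y in((37.5,88),(37.5,-88),(-37.5,88))])
E
```

```text
cam [0.57110419 0.06264544 0.27095179] in tool [ 0.06724552  0.0004405  -0.17853624]
0.145 [array([165., 377.]), array([284., 452.]), array([312., 438.])]
0.175 [array([165., 354.]), array([286., 427.]), array([314., 413.])]
body [array([235., 421.]), array([132., 355.]), array([175., 447.])]
```

Predicted bar edges match the picture and the body clears the bar by about 14 mm. I close in on the stop.

{"op": "step_arm", "data": {"series": [[-1,4,0,0,0],[-1,10,0,0,0],[-1,17,0,0,0],[-1,24,0,0,0],[-1,30,0,0,0],[-1,35,0,0,0],[-1,38,0,0,0],[-1,40,0,0,0],[-1,40,0,0,0]]}}

```text
time: 23.42
tool_pos: [0.5734, 0.0357, 0.0924]
ee_rot: [-3.141, -0.001, 1.67]
wrist_force: [0.1, -0.5, 0.8]
width: 0.0241
```

{"op": "step_arm", "data": {"series": [[-1,2,0,0,0],[-1,4,0,0,0],[-1,6,0,0,0],[-1,6,0,0,0]]}}

```text
time: 23.92
tool_pos: [0.5728, 0.0416, 0.0924]
ee_rot: [-3.142, -0.001, 1.67]
wrist_force: [0.2, -2.8, -0.4]
width: 0.0236
```

{"op": "step_arm", "data": {"series": [[-1,2,0,0,0],[-1,3,0,0,0],[-1,3,0,0,0]]}}

```text
time: 24.3
tool_pos: [0.5725, 0.0444, 0.0924]
ee_rot: [-3.142, -0.0, 1.67]
wrist_force: [1.0, -2.4, -1.0]
width: 0.0238
```

{"op": "step_arm", "data": {"series": [[-1,2,0,0,0],[-1,3,0,0,0],[-1,3,0,0,0]]}}

```text
time: 24.68
tool_pos: [0.5722, 0.0466, 0.0925]
ee_rot: [-3.141, 0.001, 1.67]
wrist_force: [-0.7, -4.0, -0.4]
width: 0.0238
```

{"op": "step_arm", "data": {"series": [[-1,1,0,0,0],[-1,2,0,0,0],[-1,2,0,0,0]]}}

```text
time: 25.05
tool_pos: [0.572, 0.0467, 0.0928]
ee_rot: [-3.141, 0.004, 1.669]
wrist_force: [-0.7, -8.8, 1.6]
width: 0.0235
```

```bash
python3 - <<'E'
from h import *
o=robot.get_obs();print(np.round(o["tool_pos"],4),np.round(o["wrist_force"],2),np.round(o["wrist_torque"],3))
t=cams.snapshot("top");s=cams.snapshot("scene")
for n,q in(("t",t),("s",s)):
 for l in["tray_mid","seal_mid","shelf","home"]:
  for r in models.pinpoint(q,l)[:2]:
    if r["p"]>.2 and r["position"][0]>.42: print(n,l,np.round(r["position"],4),round(r["p"],2))
b=cv2.resize(s["pixels"][130:258,250:455],(640,400),interpolation=cv2.INTER_CUBIC)
c=cv2.resize(t["pixels"][150:240,230:374],(640,400),interpolation=cv2.INTER_CUBIC)
cv2.imwrite("pics/k.png",cv2.resize(np.vstack([c,b])[:,:,::-1],None,fx=.75,fy=.75))
E
```

```text
[0.572  0.0467 0.0928] [-0.68 -8.8   1.64] [-1.66   0.401  0.092]
t tray_mid [0.5613 0.1547 0.05  ] 0.89
t seal_mid [ 0.4639 -0.3602 -0.0045] 0.57
t seal_mid [0.5589 0.1891 0.0919] 0.42
s tray_mid [0.5537 0.1526 0.0481] 0.8
s seal_mid [ 0.5625  0.1522 -0.0031] 0.4
s seal_mid [0.5594 0.1932 0.0894] 0.39
s shelf [0.5588 0.149  0.0023] 0.83
```

View pics/k.png

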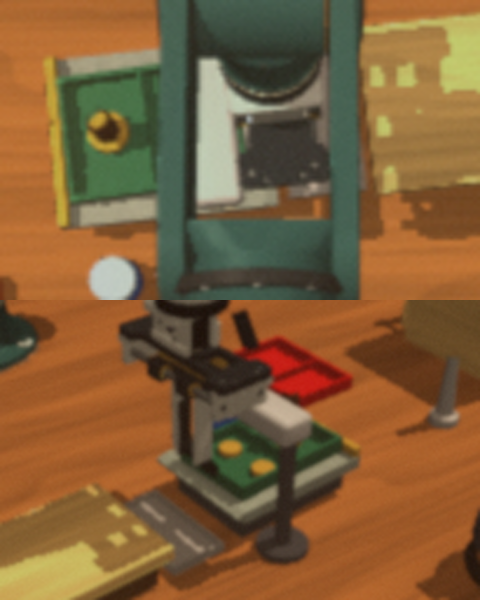

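The force rose to 9 N and the tool stopped. The top view shows the nose square against the brass stop, with the seal upright. I relax, open and withdraw.

{"op": "step_arm", "data": {"series": [[-1,-1,0,0,0],[-1,-1.5,0,0,0],[0.2,-1.5,0,0,0],[0.2,-1.5,0,0,0],[0.2,-1.5,0,0,0],[0.2,-1.5,0,0,0],[0.2,-1.5,0,0,0],[0.2,-1.5,0,0,0],[0.2,-1.5,0,-10,0],[0.2,-1.5,0,-30,0],[0.2,-1.5,0,-60,0],[0.2,-20,0,-90,0],[0.2,-60,0,-110,0],[0.2,-110,0,-120,0],[0.2,-150,0,-120,0],[0.2,-170,0,-120,0],[0.2,-170,0,-120,0]]}}

```text
time: 27.68
tool_pos: [0.5889, -0.1206, 0.2123]
ee_rot: [-3.141, -0.001, 1.668]
wrist_force: [-0.7, 0.1, -0.1]
width: 0.0562
```

```bash
python3 - <<'E'
from h import *
o=robot.get_obs();print(np.round(o["tool_pos"],4),np.round(o["wrist_force"],2),o["width"],o["time"])
t=cams.snapshot("top");s=cams.snapshot("scene")
for n,q in(("t",t),("s",s)):
 for l in["tray_mid","seal_mid","shelf","home","tray_handle"]:
  for r in models.pinpoint(q,l)[:3]:
    if r["p"]>.2 and r["position"][0]>.5: print(n,l,np.round(r["position"],4),round(r["p"],2))
b=cv2.resize(s["pixels"][130:258,250:455],(640,400),interpolation=cv2.INTER_CUBIC)
c=cv2.resize(t["pixels"][150:240,230:374],(640,400),interpolation=cv2.INTER_CUBIC)
cv2.imwrite("pics/l.png",cv2.resize(np.vstack([c,b])[:,:,::-1],None,fx=.75,fy=.75))
E
```

```text
[ 0.5889 -0.1206  0.2123] [-0.68  0.09 -0.14] 0.05621442205342164 27.675
t tray_mid [0.5599 0.1544 0.0484] 0.59
t seal_mid [0.5572 0.1892 0.0922] 0.53
t home [ 5.932e-01 -4.294e-01  1.000e-04] 0.42
t tray_handle [0.5704 0.055  0.097 ] 0.92
s tray_mid [0.5565 0.1532 0.0478] 0.73
s seal_mid [0.5565 0.1978 0.0902] 0.56
s shelf [ 0.7797 -0.1711  0.0009] 0.65
s shelf [ 0.5571  0.1486 -0.002 ] 0.57
s home [0.5555 0.1985 0.0908] 0.39
s tray_handle [ 0.5855 -0.4263  0.0013] 0.65
```

View pics/l.png

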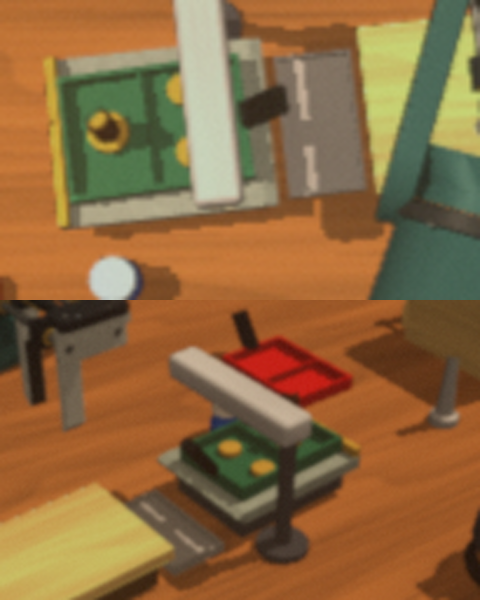

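The tray sits square against the stop at (58,130 in the crop) and centred on the shelf. The seal is upright at (107,130), and the gripper is clear. I hand in.

```bash
python3 -c "
from bench import robot
print(robot.close_job())"
```

```text
the job is handed in; nothing more can be done
None
```

The job is handed in. The seal stands upright in the green tray's front compartment, and the tray sits square against the brass end stop on the shelf. The hand-in gave no verdict.

- **Seal:** My first grasp closed on nothing because I lifted before the fingers had shut; the seal was not disturbed. The second grasp held it (21.5 mm opening). I set it in the compartment and let go with the tray still on the ledge.
- **Slide:** The tool can't be tilted through the interface, so I gripped the handle high with it upright. By calculation the gripper body passed over the light bar with about 14 mm to spare. The tray looked level at each picture across the gap. I stopped when the push force rose to 9 N and the tool no longer moved.
- **Last checks:** Two cameras put the tray centre at (0.557–0.560, 0.153–0.154, 0.048). My estimate of home is (0.557, 0.153). The seal looks upright in the top view, the gripper is well clear, and the job had taken about 28 s.
- **Disagreements:** The networks gave some false hits for "home" and "shelf" in the last pictures, which I ignored. The two views also differ by about 9 mm on the seal's position, but both put it inside the compartment. I did not re-measure the other things on the bench at the end.

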